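# Unhook the sample bracket and bring it under the dial gauge

## Robot

A 6-joint arm with a two-finger parallel gripper is mounted at the origin on the work surface. World frame = base frame: x ahead of the robot, y to its left, z up, the work surface at z = 0. Lengths are in m, angles in degrees, forces in N, time in s.
With the tool pointing down it reaches from about 0.275 to 0.75 m from the base axis. Payload 10.2 kg.
Tool frame: the origin (TCP) lies midway between the tips of the shut fingers; the grasp point (between the pads) lies 19 mm behind it; z points along the fingers, y is the line along which they close (so a half turn about z gives the same grasp; the last joint's range is limited). The gripper opens to 85 mm and grips with 20 to 120 N. Pads are 22 mm wide; open, the fingers measure 114 mm over their backs; the gripper's body (76 mm by 85 mm) begins 54 mm behind the grasp point. The pads swing forward as they close: fully open they stand 13 mm farther back than shut.
Start: joints at [51.371, 17.928, 85.812, -0, 76.261, -12.8], TCP at [0.229, 0.473, 0.231] pointing down, gripper open.
Joint ranges: [-168.41, 168.41], [-55.51, 124.54], [10.69, 146.95], [-70.63, 250.63], [1, 178], [-165.06, 165.06]. Speed limits (degrees/s): [136.94, 136.94, 172.46, 180, 180, 180].

## Interface

Orientations are given as a 3x3 rotation matrix whose columns are the frame's x, y, z axes.
In Python, from workcell import * gives the robot as it stands. The module is installed in compiled form; this text tells all that it offers.
- The arm moves only by the tool carry_out, never from a script. Its argument "targets" is a list of rows, each a list of 7 numbers: the shift along the tool's x, y, z in m, then the turn, a rotation vector about the tool's x, y, z in rad, then the gripper command: -1 is fully open, 1 is shut, values between are in proportion. In form: [[tx, ty, tz, rx, ry, rz, gripper], ...]. A call has exactly 5 rows; each row shifts and turns the commanded pose from where the row before left it, along the tool's axes as they then stand; what a row does not reach is not made up. A row lasts 1/12 s, in which the tool goes at most 41.7 mm and 7.16 degrees, less where a joint would pass 70% of its speed; a pose out of reach is approached as far as the arm can. A call with a gripper value outside its range is refused whole. The fingers move at their own pace and stop on an object; "newtons" is the grip in N (left out, the last holds). Time passes only in rows, so rows that do not move let the fingers close, or fill a call up. It gives the time, the measured TCP pose, the force, the opening and the grip force at its end, in the units of the state.
- get_state(): the state, without advancing time (a new reading comes with each control period).
- get_image(name): name is "scene" or "top"; returns (picture, depth): 384x512x3 uint8, blue, green, red; 384x512 float32, m along the optical axis (not along the pixel's ray), 0 where there is no reading.
- camera_params(name): a dict with "fov_y" (degrees; the focal length in pixels is half the picture's height over the tangent of half this angle, whatever the lens; pixels are square), "cx", "cy" (the principal point, pixels), "view" (4x4, takes a point from world to camera coordinates). Camera axes: x right, y down, z forward; pixel columns grow to the right and rows downward; lengths in m; the calibration is good to about 2 mm. A picture is of the moment at which its call begins. camera_params takes no time and is no camera call.
- finish_job(): hands the job in; it is judged then, once.
Trained networks look in the newest picture that a camera, given by its name, has taken for a name from the list of things; names that differ only in an ending like _2 or _b are one class to them, and where a whole thing is asked for, a point or a joint stands for the part that bears it (a point fixed in the world has none). Each returns a list of dicts, best first, with "score" (0 to 1); they miss things now and then, are a little off and sometimes report something else, mostly with a low value. They report only what shows in the picture. A call takes as long as a camera call. They do not tell look-alikes from the thing itself.
- spot_in(label, camera): "uv" ([column, row] in pixels, amid what is visible of it).
The state is a dict: "t": time; "joints": joint angles; "dq": joint speeds; "joint_torque": joint torques, N m; "ee_pos": TCP position; "tool_rot": TCP orientation; "force": force on the tool from outside, world axes, zero at the start; "wrist_torque": the same for the moment, N m; "finger_gap": finger opening in m; "finger_force": force on a finger pad.
Only numpy, scipy, OpenCV 4.12 (cv2) and the standard library are available. Lean on these libraries where they do the work, as an engineer would, in place of code of your own. Each camera call takes 0.05 s, during which the arm holds its last target. There are 200 camera calls.

## Task

Take the white plastic bracket with the upright stem and the block foot off its barbed hook, lower it foot down into the rectangular nest on the dial gauge's sliding carriage and let go of it there, then push the carriage by its push plate all the way in to its stop so that the bracket stands under the gauge. The eye is too small to slide over the barb straight: raise the bracket, tilt it and back it over the tip. Leave the other hanging part and the rest of the things on the desk where they are.

Things in the scene. Friction and masses are not known exactly. Their poses are not given: they have to be found in the camera images.
- bracket: White plastic bracket, 165 mm tall, about 160 g, hanging upright on a hook. Origin: centre of its foot's underside; z up the stem, x normal to its flat face, along the hook, y across. From below: foot block 36 (x) x 60 (y) x 20 (z) mm; web 12 x 40, z 20 to 40; eye frame 12 thick, 64 wide, z 40 to 110; stem 12 (x) x 24 (y), z 110 to 165, the place to grip. Same when turned half round.
- bracket_eye (a point): Centre of the bracket's rectangular eye, 75 mm above the foot's underside. The eye is 40 mm wide (y) and 50 mm high (z 50 to 100); its upper edge rests on the hook's arm, 29 to 39 mm from the post.
- bracket_stem (a point): Point on the stem's axis, 145 mm above the foot's underside, 20 mm below the stem's top: good to grip from above, on its 24 mm or its 12 mm width.
- hook: Fixed steel stand that carries the bracket; a like one carries the other part. Origin: underside of the base, on the post's axis; x is the way the hook points (away from the robot), z up. Base 90 x 90 x 14 mm; post 16 mm thick, up to z 141. Hook: 8 mm round wire in the x-z plane, centre line level from the post to x 60, z 141, then rising to the tip x 78, z 187, then a barb back to x 65, z 182.
- hook_arm (a point): Middle of the hook's level arm, on the wire's centre line (x 30, z 141 in the hook's frame). Axes as the hook's.
- hook_tip (a point): Tip of the hook, on the wire's centre line. The eye passes it only with the bracket tilted over about 12 degrees, stem towards the post, foot outwards; 28 degrees leaves about 5 mm all round. So tilted, the eye's centre can go (hook frame, mm) x 46, z 141; x 50, z 137; x 74, z 185; x 100, z 191; then out and up.
- nest (a point): Centre of the floor of the nest, an open-topped pocket on the carriage, floor 30 mm above the desk. Inside 46 mm along its x, 70 mm along y; walls 6 mm thick, 18 mm high. x is the way the carriage slides in (away from the robot), z up. The foot goes in with its 60 mm side along y, either way round, 5 mm play each side. Load it with the carriage out, clear of the gauge.
- push_plate (a point): Middle of the top edge of the near face of the carriage's upright push plate, 80 mm from the nest's centre towards the robot. Plate 70 mm wide along the nest's y, 8 mm thick, from 30 to 78 mm above the desk. The carriage's flat floor, 30 mm above the desk, goes on 56 mm nearer to the robot. Push this face along the nest's +x.
- carriage (a joint): How far the carriage is pushed in, m: 0 is fully out, 0.120 is at its stop under the gauge. It starts at 0 to 0.020, slides against about 2 N of friction and stays where it is left.
- comparator: Dial gauge stand, fixed. Origin: on the desk, 60 mm beyond the nest's centre when the carriage is fully out; x is the sliding direction. Bed 320 x 100 x 18 mm, x -145 to 175; column 26 mm thick at x 145, 320 mm high; arm and dial (56 mm round) from x 32 to 145, 234 to 290 mm high; plunger tip at x 60, 203 mm high, 8 mm over the seated stem when the carriage is in.
- flange: White plastic part with the same eye but a round disc below it and no stem, 128 mm tall, hanging on the other hook. Leave it. Origin: lowest point.
- other_hook: The other hook stand, same as the first, fixed.
- ring_housing: White plastic ring on the desk, 90 mm across, 38 mm high. Origin: centre of its underside.
- dome: White dome cover on the desk, 72 mm across, 34 mm high. Origin: centre of its underside.
- setting_disc: Steel disc on the desk, 50 mm across, 20 mm high. Origin: centre of its underside.
- caliper: Steel caliper lying flat, 200 mm long. Origin: middle of its underside.
- cleaner: White bottle, 56 mm across, 150 mm high. Origin: centre of its underside.
Things that resemble listed ones, but are neither listed nor needed, are in the scene too. Leave any purple look-alike of the bracket alone.

How it is judged:
By the outcome, as a careful person would: the job done as asked, in the order asked, and still so for the second after the job is handed in, with the robot touching nothing.
It also fails if it takes over 64 s, if anything falls off the work surface, if the arm or the gripper's body presses on something with over 40 N, if the wrist force passes 120 N, or if a joint passes its speed limit or range.

## Working session

There is one attempt and no reset: what is moved stays moved. The work goes in short steps, Python scripts to look and compute and a tool call to move; the robot and the scene stay as the last step left them, time stands still between calls to the robot, and variables do not carry over. Pictures are saved under pics/ and viewed, at most 10 in all, crops included, and the job is handed in when it is done.

Besides the shell and the picture viewer there is one more tool, called after "Request:" as name(argument=value, ...), one argument or row to a line, values as JSON. carry_out: Moves the arm, as the interface text tells. Its arguments: {"type":"object","properties":{"targets":{"type":"array"},"newtons":{"type":"number"}},"required":["targets"]}

```bash
mkdir -p pics; cat > h.py <<'E'
from workcell import *
import numpy as np, cv2
def cam(n):
    p=camera_params(n); f=192/np.tan(np.radians(p["fov_y"])/2); return f,p["cx"],p["cy"],np.linalg.inv(np.array(p["view"]))
def unproj(n,u,v,d):
    f,cx,cy,T=cam(n); u,v,d=map(np.asarray,(u,v,d))
    P=np.stack([(u-cx)/f*d,(v-cy)/f*d,d,np.ones_like(d)],-1); return (P@T.T)[...,:3]
def cloud(n,D):
    v,u=np.mgrid[0:384,0:512]; return unproj(n,u,v,D.astype(float))
E
python3 - <<'E'
from h import *
for n in("scene","top"):
    I,D=get_image(n); np.savez("%s0.npz"%n,I=I,D=D); cv2.imwrite("pics/%s0.png"%n,I)
    print(n,cam(n)[0],cam(n)[3].round(3).tolist())
    C=cloud(n,D)
    for l in["bracket","bracket_eye","bracket_stem","hook","hook_arm","hook_tip","nest","push_plate","comparator","flange"]:
        for r in spot_in(l,n)[:3]:
            u,v=map(int,np.round(r["uv"])); print(l,(u,v),round(r["score"],2),C[v,u].round(3) if D[v,u]>0 else None)
E
```

```text
scene 404.80412598596484 [[-0.066, 0.859, -0.508, 1.231], [0.998, 0.064, -0.023, 0.006], [0.013, -0.509, -0.861, 1.249], [0.0, 0.0, 0.0, 1.0]]
bracket (230, 161) 0.94 [ 0.423 -0.136  0.046]
bracket (219, 192) 0.72 [ 0.534 -0.165  0.013]
bracket (268, 178) 0.42 [0.466 0.003 0.017]
bracket_eye (216, 194) 0.81 [ 0.612 -0.157  0.137]
bracket_eye (229, 159) 0.56 [ 0.416 -0.141  0.049]
bracket_stem (220, 195) 0.86 [ 0.591 -0.15   0.095]
bracket_stem (228, 161) 0.63 [ 0.426 -0.143  0.05 ]
hook (229, 196) 0.89 [ 0.592 -0.12   0.093]
hook_arm (229, 197) 0.89 [ 0.594 -0.12   0.09 ]
hook_tip (233, 197) 0.66 [ 0.548 -0.115  0.008]
nest (309, 204) 0.8 [0.577 0.147 0.046]
push_plate (310, 201) 0.64 [0.556 0.152 0.03 ]
comparator (329, 225) 0.58 [0.637 0.217 0.018]
flange (164, 190) 0.66 [ 0.542 -0.358  0.016]
flange (393, 185) 0.19 [0.507 0.423 0.089]
top 412.37321572173465 [[0.027, -0.988, 0.151, 0.41], [-1.0, -0.025, 0.017, -0.019], [-0.013, -0.151, -0.988, 1.304], [0.0, 0.0, 0.0, 1.0]]
bracket (299, 252) 0.84 [ 0.431 -0.131  0.038]
bracket (306, 198) 0.82 [ 0.59  -0.145  0.094]
bracket (252, 241) 0.23 [0.461 0.013 0.023]
bracket_eye (301, 253) 0.79 [ 0.427 -0.13   0.117]
bracket_eye (307, 198) 0.63 [ 0.583 -0.143  0.139]
bracket_eye (208, 210) 0.59 [0.553 0.152 0.033]
bracket_stem (300, 257) 0.84 [ 0.416 -0.125  0.144]
bracket_stem (309, 198) 0.64 [ 0.581 -0.148  0.153]
bracket_stem (302, 217) 0.22 [ 0.541 -0.142  0.014]
hook (297, 215) 0.94 [ 0.547 -0.126  0.01 ]
hook_arm (301, 216) 0.58 [ 0.544 -0.138  0.015]
hook_tip (303, 214) 0.96 [ 0.544 -0.139  0.077]
nest (208, 208) 0.67 [0.56  0.153 0.027]
push_plate (209, 210) 0.95 [0.554 0.15  0.024]
comparator (191, 178) 0.66 [0.657 0.213 0.015]
flange (368, 198) 0.47 [ 0.595 -0.329  0.09 ]
flange (209, 211) 0.22 [0.551 0.15  0.023]
```

```bash
python3 - <<'E'
import cv2
for n,(x0,x1,y0,y1) in dict(scene=(130,390,90,285),top=(150,410,110,305)).items():
    I=cv2.imread(f"pics/{n}0.png")[y0:y1,x0:x1]; cv2.imwrite(f"pics/{n}0c.png",cv2.resize(I,None,fx=3,fy=3,interpolation=cv2.INTER_CUBIC))
E
```

```text
(no output)
```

View pics/scene0c.png

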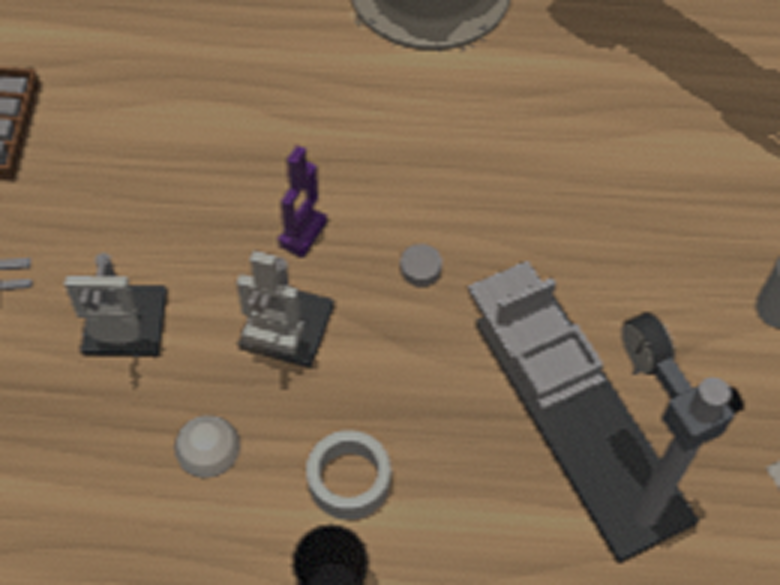

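View pics/top0c.png

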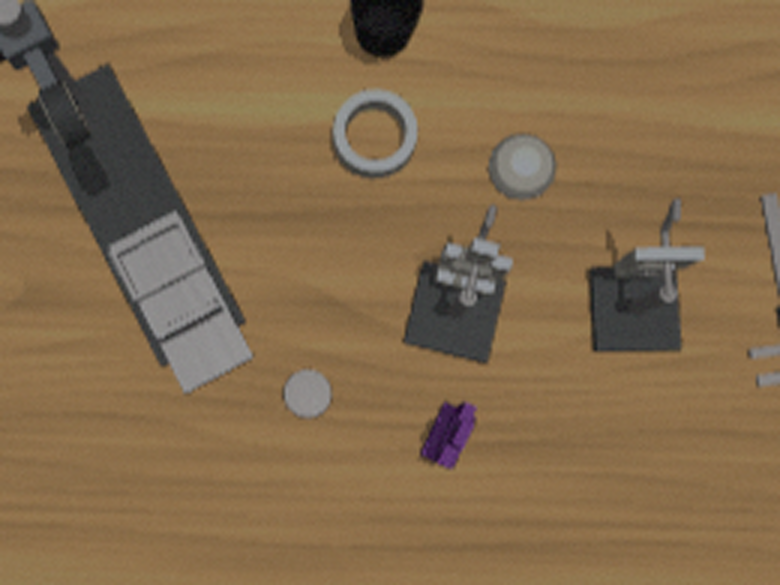

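The scene crop shows the white bracket on its hook at (270,300), the flange at (100,310), and the gauge with its carriage at (540,330). In the top crop these sit at (475,265), (665,260) and (180,290), with the purple look-alike at (450,435). Next I measure the poses.

```bash
python3 - <<'E'
from h import *
P=[];Col=[];N=[]
for n in("scene","top"):
    z=np.load(n+"0.npz"); C=cloud(n,z["D"]); ok=z["D"]>0
    P.append(C[ok]);Col.append(z["I"][ok].astype(int));N.append(np.full(ok.sum(),n))
P=np.concatenate(P);Col=np.concatenate(Col);N=np.concatenate(N)
def sel(c,r,z0,z1,n=None):
    m=(np.hypot(P[:,0]-c[0],P[:,1]-c[1])<r)&(P[:,2]>z0)&(P[:,2]<z1)
    return m if n is None else m&(N==n)
def rect(m):
    q=(P[m][:,:2]*1000).astype(np.float32)
    lo=cv2.minAreaRect(q); return [np.round(x,1) for x in lo],len(q)
for n in("scene","top"):
    print(n)
    print(" table z",np.median(P[sel((.3,0),.04,-.03,.03,n)][:,2]))
    m=sel((.55,-.13),.085,.009,.018,n); print(" base",rect(m),np.median(P[m],0).round(4))
    m=sel((.58,-.145),.06,.195,.225,n); print(" stem",rect(m),np.median(P[m],0).round(4), P[m].max(0).round(3))
    m=sel((.58,-.145),.06,.15,.19,n); print(" hi",rect(m),np.median(P[m],0).round(4))
    m=sel((.58,-.145),.06,.05,.07,n); print(" foot",rect(m),np.median(P[m],0).round(4))
    m=sel((.52,.13),.12,.07,.085,n); print(" plate top",rect(m),np.median(P[m],0).round(4))
    m=sel((.56,.15),.12,.043,.052,n); print(" nest rim",rect(m),np.median(P[m],0).round(4))
    m=sel((.56,.15),.15,.026,.033,n); print(" floor",rect(m),np.median(P[m],0).round(4))
    m=sel((.65,.2),.22,.014,.021,n)&(Col.max(1)<75); print(" bed",rect(m),np.median(P[m],0).round(4))
E
```

```text
scene
 table z -4.0955805769238296e-05
 base ([array([ 553.4, -143.4]), array([90.7, 92.9]), np.float64(77.7)], 223) [ 0.5579 -0.1177  0.0136]
 stem ([array([ 589.3, -151.3]), array([23.9, 14. ]), np.float64(76.6)], 49) [ 0.5917 -0.1509  0.2078] [ 0.597 -0.139  0.216]
 hi ([array([ 596.1, -147.5]), array([56.5, 54.5]), np.float64(22.4)], 121) [ 0.5935 -0.1539  0.1593]
 foot ([array([ 582.7, -149.9]), array([60.3, 51.5]), np.float64(76.7)], 127) [ 0.5995 -0.1487  0.0636]
 plate top ([array([530.1, 130.8]), array([10.4, 69.7]), np.float64(30.6)], 67) [0.5309 0.1298 0.0767]
 nest rim ([array([574.1, 155.9]), array([107.3,  83.4]), np.float64(29.2)], 168) [0.5908 0.1586 0.0472]
 floor ([array([554. , 142.8]), array([178. ,  80.7]), np.float64(29.9)], 589) [0.5532 0.1449 0.0299]
 bed ([array([651.6, 199. ]), array([315.2, 101.1]), np.float64(30.1)], 1303) [0.6964 0.2229 0.0176]
top
 table z -0.0019018510312339698
 base ([array([ 550.5, -139.6]), array([89.3, 88.9]), np.float64(77.6)], 538) [ 0.5407 -0.1326  0.0125]
 stem ([array([ 587.7, -147.9]), array([23.8, 12. ]), np.float64(81.2)], 45) [ 0.5865 -0.1468  0.2067] [ 0.595 -0.136  0.212]
 hi ([array([ 605.5, -152. ]), array([63.4, 49.9]), np.float64(78.0)], 105) [ 0.5882 -0.1516  0.1555]
 foot ([array([ 564.5, -142.6]), array([59.9, 43.3]), np.float64(76.1)], 94) [ 0.576  -0.1395  0.0628]
 plate top ([array([529.1, 133.3]), array([ 8.5, 68.2]), np.float64(29.1)], 68) [0.5291 0.1318 0.076 ]
 nest rim ([array([572.4, 158.7]), array([109.5,  81.6]), np.float64(29.5)], 158) [0.5926 0.163  0.0463]
 floor ([array([552.3, 147.5]), array([174.8,  79.8]), np.float64(30.2)], 884) [0.5451 0.1427 0.0287]
 bed ([array([648.6, 202.1]), array([316. ,  98.4]), np.float64(29.9)], 1191) [0.6891 0.2245 0.0168]
```

```bash
cat >> h.py <<'E'
from scipy.spatial.transform import Rotation as R
def state():
    s=get_state(); return np.array(s["ee_pos"]),np.array(s["tool_rot"]).reshape(3,3),s
def tool(yaw,tilt=0,sgn=1):
    "tool x along sgn*(yaw dir), pointing down; tilt>0 leans the stem/gripper back towards -yaw dir"
    a=np.radians(yaw); x=np.array([np.cos(a),np.sin(a),0]); z=np.array([0,0,-1.])
    M=np.stack([sgn*x,np.cross(z,sgn*x),z],1)
    return R.from_rotvec(-np.radians(tilt)*np.array([-np.sin(a),np.cos(a),0])).as_matrix()@M
def delta(p,M,p2,M2):
    return (M.T@(np.array(p2)-p)).round(4),R.from_matrix(M.T@M2).as_rotvec().round(4)
E
python3 - <<'E'
from h import *
p,M,s=state(); print(p,M.round(3).tolist(),s["force"],s["finger_gap"],s["t"])
for g in(1,-1): print(delta(p,M,[.5865,-.1492,.27],tool(-12.4,0,g)))
E
```

```text
[0.22876011 0.47256932 0.23130508] [[-0.9, 0.436, 0.0], [0.436, 0.9, 0.0], [0.0, 0.0, -1.0]] [ 0.31096609  0.00732068 -0.04440125] 0.0852432585145236 1.1
(array([-0.5929, -0.4038, -0.0387]), array([-0.0000e+00, -1.0000e-04,  2.9072e+00]))
(array([-0.5929, -0.4038, -0.0387]), array([ 1.000e-04, -0.000e+00, -2.344e-01]))
```

Request:
carry_out(
  targets=[
    [-0.0296, -0.0202, -0.002, 0, 0, 0, -1],
    [-0.0296, -0.0202, -0.002, 0, 0, 0, -1],
    [-0.0296, -0.0202, -0.002, 0, 0, 0, -1],
    [-0.0296, -0.0202, -0.002, 0, 0, 0, -1],
    [-0.0296, -0.0202, -0.002, 0, 0, 0, -1],
  ],
)

```text
t: 1.52
ee_pos: [0.3184, 0.3157, 0.2415]
tool_rot: [[-0.9, 0.435, 0.0], [0.435, 0.9, 0.0], [-0.0, 0.0, -1.0]]
force: [1.3, 1.0, 0.5]
finger_gap: 0.0853
finger_force: 0.0
```

Request:
carry_out(
  targets=[
    [-0.0296, -0.0202, -0.002, 0, 0, 0, -1],
    [-0.0296, -0.0202, -0.002, 0, 0, 0, -1],
    [-0.0296, -0.0202, -0.002, 0, 0, 0, -1],
    [-0.0296, -0.0202, -0.002, 0, 0, 0, -1],
    [-0.0296, -0.0202, -0.002, 0, 0, 0, -1],
  ],
)

```text
t: 1.93
ee_pos: [0.4077, 0.1601, 0.2516]
tool_rot: [[-0.9, 0.436, 0.001], [0.436, 0.9, 0.0], [-0.0, 0.0, -1.0]]
force: [-0.1, 0.5, 0.1]
finger_gap: 0.0854
finger_force: 0.0
```

Request:
carry_out(
  targets=[
    [-0.0296, -0.0202, -0.002, 0, 0, 0, -1],
    [-0.0296, -0.0202, -0.002, 0, 0, 0, -1],
    [-0.0296, -0.0202, -0.002, 0, 0, 0, -1],
    [-0.0296, -0.0202, -0.002, 0, 0, 0, -1],
    [-0.0296, -0.0202, -0.002, 0, 0, 0, -1],
  ],
)

```text
t: 2.35
ee_pos: [0.497, 0.0046, 0.2615]
tool_rot: [[-0.9, 0.436, 0.0], [0.436, 0.9, -0.0], [-0.0, 0.0, -1.0]]
force: [-0.4, 1.2, 0.6]
finger_gap: 0.0853
finger_force: 0.0
```

Request:
carry_out(
  targets=[
    [-0.0296, -0.0202, -0.002, 0, 0, 0, -1],
    [-0.0296, -0.0202, -0.002, 0, 0, 0, -1],
    [-0.0296, -0.0202, -0.002, 0, 0, 0, -1],
    [0, 0, 0, 0, 0, -0.117, -1],
    [0, 0, 0, 0, 0, -0.117, -1],
  ],
)

```text
t: 2.77
ee_pos: [0.5504, -0.0886, 0.2666]
tool_rot: [[-0.977, 0.212, -0.001], [0.212, 0.977, 0.0], [0.001, 0.0, -1.0]]
force: [1.1, 0.2, -1.0]
finger_gap: 0.0853
finger_force: 0.0
```

Request:
carry_out(
  targets=[
    [-0.016, -0.0172, 0, 0, 0, 0, -1],
    [-0.016, -0.0172, 0, 0, 0, 0, -1],
    [-0.016, -0.0172, 0, 0, 0, 0, -1],
    [0, 0, 0, 0, 0, 0, -0.3],
    [0, 0, 0, 0, 0, 0, -0.3],
  ],
)

```text
t: 3.18
ee_pos: [0.5857, -0.1482, 0.2667]
tool_rot: [[-0.976, 0.216, -0.001], [0.216, 0.976, 0.0], [0.001, 0.0, -1.0]]
force: [0.5, 0.5, 0.1]
finger_gap: 0.0635
finger_force: 0.0
```

```bash
python3 - <<'E'
from h import *
I,D=get_image("scene"); C=cloud("scene",D)
I2,D2=get_image("top")
p,M,s=state(); print(p,s["finger_gap"],D[150:230,190:250].min())
a=cv2.resize(I[135:235,170:300],None,fx=3,fy=4*.75,interpolation=cv2.INTER_CUBIC); b=cv2.resize(I2[140:240,240:370],None,fx=3,fy=3,interpolation=cv2.INTER_CUBIC)
cv2.imwrite("pics/a1.png",np.hstack([a,b]))
E
```

```text
[ 0.58546736 -0.14701265  0.26725638] 0.05570630342220062 0.0
```

View pics/a1.png

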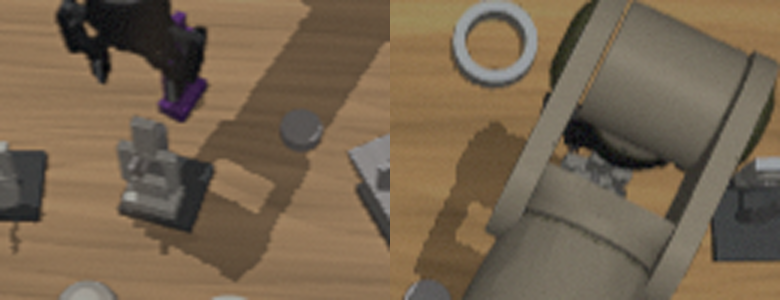

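The left view shows the open gripper above the untouched bracket, whose stem is at (145,135). The right view is mostly blocked by the arm. Descending to grip.

Request:
carry_out(
  targets=[
    [-0.001, -0.002, 0.02, 0, 0, 0, -0.3],
    [0, 0, 0.02, 0, 0, 0, -0.3],
    [0, 0, 0.02, 0, 0, 0, -0.3],
    [0, 0, 0.02, 0, 0, 0, -0.3],
    [0, 0, 0.016, 0, 0, 0, -0.3],
  ],
)

```text
t: 3.7
ee_pos: [0.5857, -0.1486, 0.1703]
tool_rot: [[-0.977, 0.214, -0.001], [0.214, 0.977, 0.0], [0.001, 0.0, -1.0]]
force: [-0.1, -0.6, -0.7]
finger_gap: 0.0554
finger_force: 0.0
```

Request:
carry_out(
  targets=[
    [0, 0, 0, 0, 0, 0, 0.2],
    [0, 0, 0, 0, 0, 0, 0.3],
    [0, 0, 0, 0, 0, 0, 0.4],
    [0, 0, 0, 0, 0, 0, 0.7],
    [0, 0, 0, 0, 0, 0, 1],
  ],
  newtons=60,
)

```text
t: 4.12
ee_pos: [0.5868, -0.1497, 0.173]
tool_rot: [[-0.977, 0.215, 0.003], [0.215, 0.977, -0.001], [-0.003, -0.0, -1.0]]
force: [-0.9, 2.0, 5.3]
finger_gap: 0.0233
finger_force: 58.9
```

Request:
carry_out(
  targets=[
    [0, 0, 0, 0, 0, 0, 1],
    [0, 0, 0, 0, 0, 0, 1],
    [0, 0, 0, 0, 0, 0, 1],
    [0, 0, 0, 0, 0, 0, 1],
    [0, 0, 0, 0, 0, 0, 1],
  ],
  newtons=60,
)

```text
t: 4.53
ee_pos: [0.5868, -0.1497, 0.173]
tool_rot: [[-0.977, 0.215, 0.003], [0.215, 0.977, -0.001], [-0.003, -0.0, -1.0]]
force: [-0.5, 1.8, 7.6]
finger_gap: 0.0233
finger_force: 59.0
```

Request:
carry_out(
  targets=[
    [0, 0, -0.006, 0, 0, 0, 1],
    [0, 0, -0.006, 0, 0, 0, 1],
    [0, 0, -0.006, 0, 0, 0, 1],
    [0, 0, -0.006, 0, 0, 0, 1],
    [0, 0, 0, 0, 0, 0, 1],
  ],
)

```text
t: 4.95
ee_pos: [0.5867, -0.15, 0.1969]
tool_rot: [[-0.977, 0.215, 0.002], [0.215, 0.977, -0.001], [-0.002, -0.001, -1.0]]
force: [-0.4, 0.7, -0.6]
finger_gap: 0.0232
finger_force: 58.7
```

```bash
cat >> h.py <<'E'
O=np.array([.5520,-.1415]); YAW=-12.4
def unhook(s0,x0,seq,dz=.053):
    "TCP rows for eye centres (x,z mm, tilt) in hook frame; s0=start pose; first entry of seq is where the eye is now"
    a=np.radians(YAW); h=np.array([np.cos(a),np.sin(a),0])
    def pose(x,z,t):
        r=np.radians(t); e=np.r_[O,0]+h*x/1000+np.array([0,0,z/1000])
        return e+dz*(-np.sin(r)*h+np.cos(r)*np.array([0,0,1]))+x0*(np.cos(r)*h+np.sin(r)*np.array([0,0,1])),tool(YAW,t,-1)
    p,M=s0
    for w in seq:
        p2,M2=pose(*w); print(w,*delta(p,M,p2,M2),p2.round(3)); p,M=p2,M2
E
python3 - <<'E'
from h import *
p,M,s=state(); print(p,s["force"],s["finger_gap"])
h=np.array([np.cos(np.radians(YAW)),np.sin(np.radians(YAW))]); print((p[:2]-O)@h)
unhook((p,M),-.001,[(36,141,0),(40,141,14),(46,141,28),(50,137,28),(58,153,28),(66,169,28),(74,185,28),(87,188,28),(100,191,28),(130,215,28),(150,250,28),(150,260,0)])
E
```

```text
[ 0.58669681 -0.14998706  0.19689276] [-0.42889158  0.68597753 -0.64673189] 0.02319591563308736
0.035709882211398314
(36, 141, 0) [0.0007 0.0008 0.0029] [-0.0006  0.0023 -0.0004] [ 0.586 -0.149  0.194]
(40, 141, 14) [0.0088 0.     0.0018] [-0.     -0.2443 -0.    ] [ 0.578 -0.147  0.192]
(46, 141, 28) [ 0.007  -0.      0.0033] [-0.     -0.2443  0.    ] [ 0.572 -0.146  0.187]
(50, 137, 28) [-0.0017 -0.      0.0054] [0. 0. 0.] [ 0.576 -0.147  0.183]
(58, 153, 28) [-0.0146  0.     -0.0104] [0. 0. 0.] [ 0.583 -0.148  0.199]
(66, 169, 28) [-0.0146 -0.     -0.0104] [0. 0. 0.] [ 0.591 -0.15   0.215]
(74, 185, 28) [-0.0146  0.     -0.0104] [0. 0. 0.] [ 0.599 -0.152  0.231]
(87, 188, 28) [-0.0129 -0.      0.0035] [0. 0. 0.] [ 0.612 -0.155  0.234]
(100, 191, 28) [-0.0129  0.      0.0035] [0. 0. 0.] [ 0.625 -0.157  0.237]
(130, 215, 28) [-0.0378  0.     -0.0071] [0. 0. 0.] [ 0.654 -0.164  0.261]
(150, 250, 28) [-0.0341 -0.     -0.0215] [0. 0. 0.] [ 0.673 -0.168  0.296]
(150, 260, 0) [-0.0297  0.     -0.0031] [ 0.      0.4887 -0.    ] [ 0.698 -0.173  0.313]
```

Request:
carry_out(
  targets=[
    [0.004, 0, 0.0016, 0, -0.098, 0, 1],
    [0.0035, 0, 0.0014, 0, -0.098, 0, 1],
    [0.0035, 0, 0.0014, 0, -0.098, 0, 1],
    [0.003, 0, 0.0018, 0, -0.098, 0, 1],
    [0.003, 0, 0.0018, 0, -0.098, 0, 1],
  ],
)

```text
t: 5.37
ee_pos: [0.5712, -0.1466, 0.185]
tool_rot: [[-0.859, 0.216, 0.464], [0.189, 0.976, -0.104], [-0.475, -0.001, -0.88]]
force: [2.0, 0.4, -2.0]
finger_gap: 0.0235
finger_force: 58.8
```

```bash
python3 - <<'E'
from h import *
I,D=get_image("scene"); I2,D2=get_image("top")
p,M,s=state(); print(p,s["force"],s["wrist_torque"],s["finger_gap"])
a=cv2.resize(I[145:225,180:270],None,fx=6,fy=6,interpolation=cv2.INTER_CUBIC)
cv2.imwrite("pics/a2.png",a)
unhook((p,M),-.001,[(46,141,28),(50,137,28)])
E
```

```text
[ 0.5690234  -0.14540744  0.18259125] [ 0.00323765  0.8587464  -1.48322014] [ 0.07976527  0.48428811 -0.04451298] 0.023323618803935412
(46, 141, 28) [-0.0047  0.0002 -0.0029] [ 0.0008 -0.0022 -0.0013] [ 0.572 -0.146  0.187]
(50, 137, 28) [-0.0017 -0.      0.0054] [0. 0. 0.] [ 0.576 -0.147  0.183]
```

View pics/a2.png

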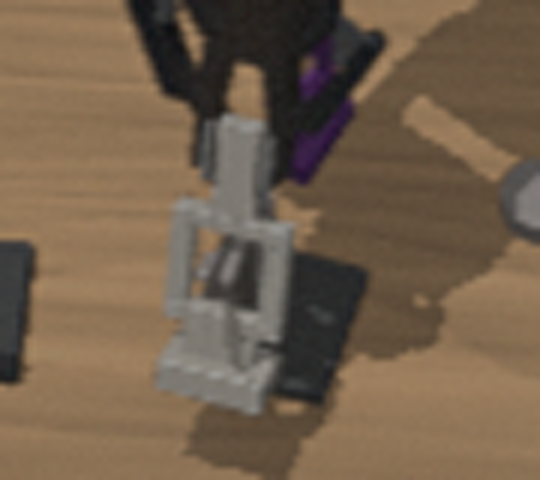

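The bracket is held and tilted, with the hook tip showing inside the eye at (235,265). Next I check the eye's pose against the hook using depth.

```bash
python3 - <<'E'
from h import *
I,D=get_image("scene"); C=cloud("scene",D)
a=np.radians(YAW); h=np.array([np.cos(a),np.sin(a)]); l=np.array([-np.sin(a),np.cos(a)])
P=C[150:225,195:245].reshape(-1,3); d=P[:,:2]-O
Q=np.c_[d@h,d@l,P[:,2]]*1000
p,M,s=state(); t=np.r_[(p[:2]-O)@h,(p[:2]-O)@l,p[2]]*1000; print("tcp",t)
# bracket coords predicted: tilt 28 about eye
r=np.radians(28); u=np.array([-np.sin(r),0,np.cos(r)]); n=np.array([np.cos(r),0,np.sin(r)])
e=t-53*u+1*n; print("eye",e)
w=Q-e; A=np.c_[w@n,w[:,1],w@u]   # bracket x,y, z-75
m=(abs(A[:,0]-6)<12)&(abs(A[:,1])<33)&(A[:,2]>-34)&(A[:,2]<70)&~((abs(A[:,1])<19)&(abs(A[:,2])<24))
B=A[m]; 
for _ in range(4):
    c=np.linalg.lstsq(np.c_[B[:,1:],np.ones(len(B))],B[:,0],rcond=None)[0]; res=B[:,0]-np.c_[B[:,1:],np.ones(len(B))]@c; B=B[abs(res)<2.5]
print("face plane x = %.3f*y + %.3f*z + %.1f (expect 0,0,6)"%tuple(c),len(B))
F=B[abs(B[:,2])<22]; print("y extents",F[:,1].min(),F[:,1].max()); G=B[(abs(B[:,1])>13)]; print("frame z extents (expect -35..35)",G[:,2].min(),G[:,2].max(), "stem y",np.median(B[B[:,2]>40][:,1]))
k=(abs(A[:,1])<16)&(abs(A[:,2])<22)&(A[:,0]>10)&(Q[:,2]>100); print("wire in eye (bracket xyz)/(hook)",np.c_[A[k],Q[k]].round(0).tolist()[:25])
E
```

```text
tcp [ 19.1434186   -0.58948198 184.06237048]
eye [ 44.90835902  -0.58948198 137.73561962]
face plane x = 0.011*y + 0.010*z + 3.5 (expect 0,0,6) 209
y extents -32.83331170988839 30.13510708501937
frame z extents (expect -35..35) -33.990016689152206 69.71918403417472 stem y -0.5496735151496872
wire in eye (bracket xyz)/(hook) [[42.0, 2.0, 20.0, 73.0, 2.0, 175.0], [13.0, -3.0, 2.0, 56.0, -3.0, 145.0], [12.0, -0.0, 2.0, 55.0, -1.0, 145.0], [49.0, -2.0, 19.0, 79.0, -2.0, 178.0], [47.0, 1.0, 19.0, 77.0, 0.0, 176.0], [39.0, 1.0, 14.0, 72.0, 1.0, 168.0], [30.0, 2.0, 10.0, 67.0, 2.0, 160.0], [14.0, 1.0, -1.0, 57.0, 0.0, 143.0], [30.0, -1.0, 5.0, 69.0, -1.0, 156.0], [28.0, 2.0, 4.0, 68.0, 1.0, 155.0], [16.0, 2.0, -3.0, 61.0, 1.0, 143.0], [17.0, -1.0, -7.0, 63.0, -1.0, 140.0]]
```

```bash
python3 - <<'E'
from h import *
p,M,s=state()
unhook((p,M),.0015,[(50,137,28),(74,185,28),(100,191,28),(130,215,28),(150,250,28)])
E
```

```text
(50, 137, 28) [-0.0067  0.0006  0.003 ] [ 0.0003 -0.0022 -0.001 ] [ 0.578 -0.147  0.185]
(74, 185, 28) [-0.0437  0.     -0.0311] [0. 0. 0.] [ 0.601 -0.152  0.233]
(100, 191, 28) [-0.0258 -0.      0.0069] [0. 0. 0.] [ 0.627 -0.158  0.239]
(130, 215, 28) [-0.0378  0.     -0.0071] [0. 0. 0.] [ 0.656 -0.164  0.263]
(150, 250, 28) [-0.0341 -0.     -0.0215] [0. 0. 0.] [ 0.675 -0.169  0.298]
```

Request:
carry_out(
  targets=[
    [-0.0067, 0.0006, 0.003, 0, 0, 0, 1],
    [-0.0109, 0, -0.0078, 0, 0, 0, 1],
    [-0.0109, 0, -0.0078, 0, 0, 0, 1],
    [-0.0109, 0, -0.0078, 0, 0, 0, 1],
    [-0.0109, 0, -0.0078, 0, 0, 0, 1],
  ],
)

```text
t: 5.93
ee_pos: [0.6039, -0.1531, 0.2345]
tool_rot: [[-0.862, 0.215, 0.459], [0.19, 0.977, -0.102], [-0.47, -0.001, -0.883]]
force: [-0.6, -0.5, -0.9]
finger_gap: 0.0233
finger_force: 58.9
```

```bash
python3 - <<'E'
from h import *
p,M,s=state(); print(s["force"],s["wrist_torque"],s["finger_gap"])
unhook((p,M),.0015,[(74,185,28),(100,191,28),(130,215,28)])
E
```

```text
[-0.60843742 -0.52904153 -0.94121134] [ 0.11061314  0.44302381 -0.02928152] 0.023297456283757807
(74, 185, 28) [0.0033 0.0002 0.0005] [-0.0007  0.0007 -0.    ] [ 0.601 -0.152  0.233]
(100, 191, 28) [-0.0258 -0.      0.0069] [0. 0. 0.] [ 0.627 -0.158  0.239]
(130, 215, 28) [-0.0378  0.     -0.0071] [0. 0. 0.] [ 0.656 -0.164  0.263]
```

Request:
carry_out(
  targets=[
    [-0.0077, 0, 0.0025, 0, 0, 0, 1],
    [-0.0077, 0, 0.0025, 0, 0, 0, 1],
    [-0.0077, 0, 0.0022, 0, 0, 0, 1],
    [-0.0189, 0, -0.0035, 0, 0, 0, 1],
    [-0.0189, 0, -0.0035, 0, 0, 0, 1],
  ],
)

```text
t: 6.35
ee_pos: [0.6563, -0.1646, 0.2622]
tool_rot: [[-0.863, 0.215, 0.458], [0.19, 0.977, -0.101], [-0.469, -0.0, -0.883]]
force: [-0.3, -0.4, -1.0]
finger_gap: 0.0233
finger_force: 58.9
```

Request:
carry_out(
  targets=[
    [-0.017, 0, -0.0107, 0, 0, 0, 1],
    [-0.017, 0, -0.0107, 0, 0, 0, 1],
    [-0.008, 0, -0.03, 0, 0, 0, 1],
    [0, 0, -0.02, 0, 0, 0, 1],
    [0, 0, 0, 0, 0, 0, 1],
  ],
)

```text
t: 6.77
ee_pos: [0.6594, -0.1654, 0.3502]
tool_rot: [[-0.859, 0.216, 0.465], [0.188, 0.976, -0.105], [-0.477, -0.003, -0.879]]
force: [0.7, 1.7, -0.2]
finger_gap: 0.0232
finger_force: 59.0
```

```bash
python3 - <<'E'
from h import *
p,M,s=state(); print(p,s["force"],s["wrist_torque"],s["finger_gap"],s["joints"])
N=np.array([.5954,.170])
print(delta(p,M,p,tool(YAW,0,-1)))
print(delta(p,tool(YAW,0,-1),[*N,.30],tool(30,0,-1)))
I,D=get_image("scene"); cv2.imwrite("pics/a3.png",cv2.resize(I[110:270,130:370],None,fx=3,fy=3))
E
```

```text
[ 0.65935242 -0.16537915  0.35022265] [ 0.65178572  1.67415772 -0.18102211] [ 0.09920615  0.37480632 -0.01044138] 0.023178737597545563 [ -26.40634636   19.76041333   70.34540524    7.32381648   62.29161496
 -105.81092549]
(array([0., 0., 0.]), array([-2.700e-03,  4.971e-01, -2.000e-04]))
(array([0.1345, 0.3138, 0.0502]), array([ 0.  ,  0.  , -0.74]))
```

View pics/a3.png

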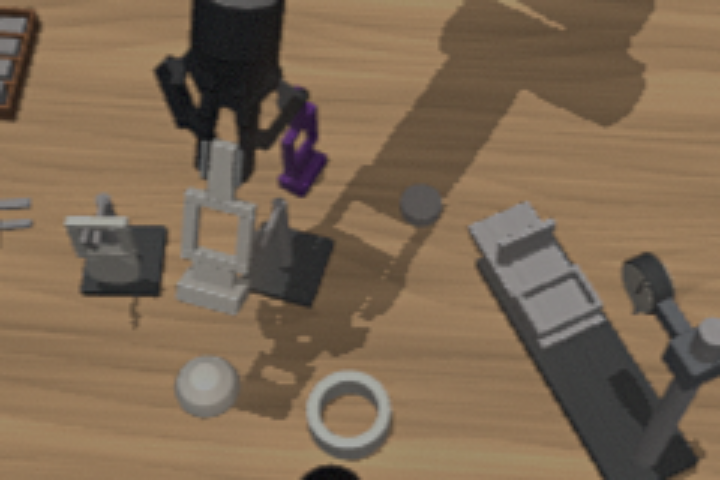

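The bracket is clear of the hook and firmly held at (215,225), with everything else in its place. I stand it upright and carry it toward the nest.

Request:
carry_out(
  targets=[
    [0, 0, 0, -0.0005, 0.0994, 0, 1],
    [0, 0, 0, -0.0005, 0.0994, 0, 1],
    [0, 0, 0, -0.0005, 0.0994, 0, 1],
    [0, 0, 0, -0.0005, 0.0994, 0, 1],
    [0, 0, 0, -0.0005, 0.0994, 0, 1],
  ],
)

```text
t: 7.23
ee_pos: [0.6584, -0.165, 0.3431]
tool_rot: [[-0.976, 0.216, -0.013], [0.216, 0.976, 0.005], [0.014, 0.002, -1.0]]
force: [1.0, -0.4, -2.1]
finger_gap: 0.0231
finger_force: 59.0
```

Request:
carry_out(
  targets=[
    [0.0163, 0.0287, 0, 0, 0, 0, 1],
    [0.0163, 0.0287, 0, 0, 0, 0, 1],
    [0.0163, 0.0287, 0, 0, 0, 0, 1],
    [0.0163, 0.0287, 0, 0, 0, 0, 1],
    [0.0163, 0.0287, 0, 0, 0, 0, 1],
  ],
)

```text
t: 7.65
ee_pos: [0.6093, -0.006, 0.3433]
tool_rot: [[-0.976, 0.215, -0.009], [0.215, 0.977, 0.004], [0.01, 0.001, -1.0]]
force: [0.6, 0.2, -0.7]
finger_gap: 0.023
finger_force: 59.1
```

Request:
carry_out(
  targets=[
    [0.0163, 0.0287, 0, 0, 0, 0, 1],
    [0.0163, 0.0287, 0, 0, 0, 0, 1],
    [0.0163, 0.0287, 0, 0, 0, 0, 1],
    [0.0163, 0.0287, 0, 0, 0, 0, 1],
    [0.0163, 0.0287, 0, 0, 0, 0, 1],
  ],
)

```text
t: 8.07
ee_pos: [0.5604, 0.1519, 0.3446]
tool_rot: [[-0.976, 0.215, -0.009], [0.215, 0.977, 0.003], [0.009, 0.001, -1.0]]
force: [0.5, 0.5, -0.6]
finger_gap: 0.0234
finger_force: 59.1
```

Request:
carry_out(
  targets=[
    [0, 0, 0, 0, 0, -0.106, 1],
    [0, 0, 0, 0, 0, -0.106, 1],
    [0, 0, 0.015, 0, 0, -0.106, 1],
    [0, 0, 0.015, 0, 0, -0.106, 1],
    [0, 0, 0.02, 0, 0, -0.106, 1],
  ],
)

```text
t: 8.48
ee_pos: [0.5609, 0.1507, 0.2948]
tool_rot: [[-0.95, -0.313, -0.007], [-0.313, 0.95, 0.003], [0.006, 0.005, -1.0]]
force: [1.0, -0.2, -1.4]
finger_gap: 0.0232
finger_force: 59.4
```

Request:
carry_out(
  targets=[
    [0, 0, 0, 0, 0, -0.105, 1],
    [0, 0, 0, 0, 0, -0.105, 1],
    [0, 0, 0, 0, 0, 0, 1],
    [0, 0, 0, 0, 0, 0, 1],
    [0, 0, 0, 0, 0, 0, 1],
  ],
)

```text
t: 8.9
ee_pos: [0.5604, 0.1506, 0.2956]
tool_rot: [[-0.868, -0.497, -0.007], [-0.497, 0.868, 0.003], [0.005, 0.007, -1.0]]
force: [-0.0, -0.2, -2.2]
finger_gap: 0.0232
finger_force: 59.4
```

```bash
python3 - <<'E'
from h import *
p,M,s=state(); print(p,s["t"],s["force"],s["finger_gap"],s["joints"])
print(delta(p,M,[.5954,.170,.22],tool(30,0,-1)))
E
```

```text
[0.56044813 0.15056323 0.29556242] 8.9 [-0.00858457 -0.17166997 -2.22467204] 0.02316660449388902 [   3.3782045    23.39815129   68.66047578    0.21919315   88.34339633
 -116.45606532]
(array([-0.0403, -0.001 ,  0.0754]), array([ 0.0066, -0.0046, -0.003 ]))
```

Request:
carry_out(
  targets=[
    [-0.0105, 0, 0.0188, 0.002, -0.001, -0.001, 1],
    [-0.0105, 0, 0.0188, 0.002, -0.001, -0.001, 1],
    [-0.0105, 0, 0.0188, 0.002, -0.001, -0.001, 1],
    [-0.0105, -0.001, 0.0188, 0, -0.001, 0, 1],
    [0, 0, 0, 0, 0, 0, 1],
  ],
)

```text
t: 9.32
ee_pos: [0.5963, 0.1712, 0.2164]
tool_rot: [[-0.865, -0.501, -0.007], [-0.501, 0.865, -0.0], [0.006, 0.003, -1.0]]
force: [0.1, -0.8, -1.9]
finger_gap: 0.0231
finger_force: 59.4
```

```bash
python3 - <<'E'
from h import *
p,M,s=state(); print("tcp",p)
N=np.array([.5954,.170]); a=np.radians(30); h=np.array([np.cos(a),np.sin(a)]); l=np.array([-np.sin(a),np.cos(a)])
print("tcp rel nest mm",(p[:2]-N)@h*1e3,(p[:2]-N)@l*1e3)
out=[]
for n in("scene","top"):
    I,D=get_image(n); C=cloud(n,D).reshape(-1,3)
    d=(C[:,:2]-N); Q=np.c_[d@h,d@l,C[:,2]]*1000
    near=(np.hypot(Q[:,0],Q[:,1])<130)&(I.reshape(-1,3).min(1)>60)
    for nm,z0,z1,xr,yr in(("foot top/side",92,115,30,40),("frame/web",125,210,25,45),("rim",43,52,60,60),("plate",71,82,110,60),("floor",26,33,160,60)):
        m=near&(Q[:,2]>z0)&(Q[:,2]<z1)&(abs(Q[:,0])<xr)&(abs(Q[:,1])<yr)
        if m.sum()>5: print(n,nm,m.sum(),"x",np.percentile(Q[m,0],[2,50,98]).round(1),"y",np.percentile(Q[m,1],[2,50,98]).round(1),[np.round(v,1) for v in cv2.minAreaRect(Q[m,:2].astype(np.float32))])
    out.append(I)
A=out[0][130:260,260:380]; cv2.imwrite("pics/a4.png",cv2.resize(A,None,fx=4,fy=4,interpolation=cv2.INTER_CUBIC))
E
```

```text
tcp [0.59633165 0.17118548 0.21639928]
tcp rel nest mm 1.3995724685354602 0.5608272679918299
scene foot top/side 142 x [-12.1  11.6  19.8] y [-31.4  -8.5  28.1] [array([ 3.1, -1.3]), array([61.8, 34.2]), np.float64(87.4)]
scene frame/web 225 x [-3.7  5.9  8.6] y [-33.2  -5.3  29.5] [array([ 2.1, -1.1]), array([65. , 13.8]), np.float64(89.6)]
scene rim 100 x [-28.2  19.7  29. ] y [-43.3 -23.   38.1] [array([ 0.3, -1.9]), array([82.6, 59.3]), np.float64(88.6)]
scene plate 55 x [-81.2 -75.6 -71.9] y [-36.2  -0.8  30.3] [array([-76.5,  -2.2]), array([70.3,  9.7]), np.float64(89.2)]
scene floor 450 x [-125.7  -52.6   36.1] y [-41.7 -10.9  33.3] [array([-45.4,  -2.8]), array([168.9,  80.3]), np.float64(0.0)]
top foot top/side 37 x [-15.9 -10.1   0.1] y [-27.5 -20.5 -10.3] [array([ -6.9, -19. ]), array([17.7, 18. ]), np.float64(86.4)]
top frame/web 38 x [-3.6 -2.9  4.4] y [-29.9  24.   33. ] [array([-0.1,  1.9]), array([10.5, 64.3]), np.float64(3.3)]
top rim 63 x [-29.2 -12.9  28.2] y [-39.2 -32.8  31.2] [array([-5.2, -2.9]), array([56.4, 81.6]), np.float64(9.8)]
top plate 55 x [-79.9 -76.1 -72. ] y [-31.2  -4.6  25.9] [array([-76.1,  -1.4]), array([62.7,  8.5]), np.float64(89.2)]
top floor 544 x [-125.9  -85.    18.4] y [-37.   -7.1  38.2] [array([-44.8,  -0.3]), array([ 78.4, 168.7]), np.float64(88.0)]
```

View pics/a4.png

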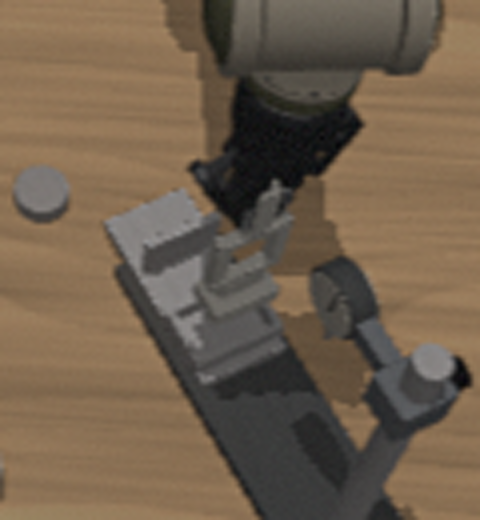

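The foot is over the nest at (240,290), about 2 mm too far along the sliding direction. I correct that and lower it.

Request:
carry_out(
  targets=[
    [0.002, -0.0008, 0.008, 0, -0.004, 0, 1],
    [0, 0, 0.012, 0, 0, 0, 1],
    [0, 0, 0.012, 0, 0, 0, 1],
    [0, 0, 0.012, 0, 0, 0, 1],
    [0, 0, 0.008, 0, 0, 0, 1],
  ],
)

```text
t: 9.83
ee_pos: [0.5955, 0.1691, 0.1696]
tool_rot: [[-0.865, -0.502, 0.005], [-0.502, 0.865, 0.003], [-0.006, -0.0, -1.0]]
force: [1.2, 0.7, -1.1]
finger_gap: 0.0231
finger_force: 59.4
```

Request:
carry_out(
  targets=[
    [0, 0, 0.0015, 0, 0, 0, 1],
    [0, 0, 0.0015, 0, 0, 0, 1],
    [0, 0, 0.0015, 0, 0, 0, 1],
    [0, 0, 0.0005, 0, 0, 0, 1],
    [0, 0, 0, 0, 0, 0, 1],
  ],
)

```text
t: 10.25
ee_pos: [0.5957, 0.1693, 0.1644]
tool_rot: [[-0.864, -0.503, 0.004], [-0.503, 0.864, 0.003], [-0.005, 0.0, -1.0]]
force: [0.6, 0.7, -1.7]
finger_gap: 0.0231
finger_force: 59.4
```

Request:
carry_out(
  targets=[
    [0, 0, 0.0015, 0, 0, 0, 1],
    [0, 0, 0.0015, 0, 0, 0, 1],
    [0, 0, 0.0015, 0, 0, 0, 1],
    [0, 0, 0.001, 0, 0, 0, 1],
    [0, 0, 0, 0, 0, 0, 1],
  ],
)

```text
t: 10.67
ee_pos: [0.5956, 0.1694, 0.1584]
tool_rot: [[-0.864, -0.503, 0.004], [-0.503, 0.864, 0.003], [-0.005, 0.0, -1.0]]
force: [0.0, -0.2, -1.3]
finger_gap: 0.023
finger_force: 59.6
```

Request:
carry_out(
  targets=[
    [0, 0, 0.001, 0, 0, 0, 1],
    [0, 0, 0, 0, 0, 0, 1],
    [0, 0, 0, 0, 0, 0, 1],
    [0, 0, 0, 0, 0, 0, 1],
    [0, 0, 0, 0, 0, 0, 1],
  ],
)

```text
t: 11.08
ee_pos: [0.5958, 0.1695, 0.1582]
tool_rot: [[-0.864, -0.503, 0.005], [-0.503, 0.864, 0.003], [-0.006, 0.0, -1.0]]
force: [-1.6, 0.5, 5.7]
finger_gap: 0.0228
finger_force: 60.2
```

Request:
carry_out(
  targets=[
    [0, 0, 0, 0, 0, 0, 0.3],
    [0, 0, 0, 0, 0, 0, 0.1],
    [0, 0, 0, 0, 0, 0, -0.1],
    [0, 0, 0, 0, 0, 0, -0.3],
    [0, 0, 0, 0, 0, 0, -0.3],
  ],
)

```text
t: 11.5
ee_pos: [0.5956, 0.1693, 0.1572]
tool_rot: [[-0.864, -0.503, 0.003], [-0.503, 0.864, 0.003], [-0.004, 0.001, -1.0]]
force: [0.4, -0.1, 0.5]
finger_gap: 0.0553
finger_force: 0.0
```

Request:
carry_out(
  targets=[
    [0, 0, -0.005, 0, 0, 0, -0.3],
    [0, 0, -0.015, 0, 0, 0, -0.3],
    [0, 0, -0.025, 0, 0, 0, -0.3],
    [0, 0, -0.035, 0, 0, 0, -0.3],
    [0, 0, -0.035, 0, 0, 0, -0.3],
  ],
)

```text
t: 11.92
ee_pos: [0.5947, 0.169, 0.2737]
tool_rot: [[-0.864, -0.503, 0.002], [-0.503, 0.864, 0.003], [-0.003, 0.001, -1.0]]
force: [0.9, -0.6, -0.0]
finger_gap: 0.0556
finger_force: 0.0
```

```bash
python3 - <<'E'
from h import *
p,M,s=state(); print("tcp",p,s["finger_gap"],s["force"])
N=np.array([.5954,.170]); a=np.radians(30); h=np.array([np.cos(a),np.sin(a)]); l=np.array([-np.sin(a),np.cos(a)])
I,D=get_image("scene"); C=cloud("scene",D).reshape(-1,3)
d=(C[:,:2]-N); Q=np.c_[d@h,d@l,C[:,2]]*1000
near=(I.reshape(-1,3).min(1)>60)
for nm,z0,z1,xr,yr in(("stem top",185,205,30,30),("frame",72,135,25,45),("plate",71,82,110,60)):
    m=near&(Q[:,2]>z0)&(Q[:,2]<z1)&(abs(Q[:,0])<xr)&(abs(Q[:,1])<yr)
    if m.sum()>5: print(nm,m.sum(),Q[m].max(0).round(1),[np.round(v,1) for v in cv2.minAreaRect(Q[m,:2].astype(np.float32))])
cv2.imwrite("pics/a5.png",cv2.resize(I[130:260,260:380],None,fx=4,fy=4,interpolation=cv2.INTER_CUBIC))
# push pose: tool tilted, fingers shut, in front of plate, y of tool along nest y
F=np.array([.5261,.130])  # near face middle
for nm,dx,z,t in(("A",-.05,.30,0),("B",-.05,.055,15)):
    q=[*(F+h*dx),z]; print(nm,q,delta(p,M,q,tool(30,t,-1)))
E
```

```text
tcp [0.59474421 0.16895597 0.27370896] 0.055600567042731176 [ 0.89074141 -0.60483745 -0.01007756]
stem top 41 [  8.5   9.4 198. ] [array([ 2.2, -3. ]), array([24.6, 12.3]), np.float64(88.5)]
frame 140 [  9.1  29.5 134.7] [array([ 1.7, -3.1]), array([14.7, 65.1]), np.float64(0.1)]
plate 112 [ 8.9 33.4 81.9] [array([-37.1,  -2.6]), array([70.4, 91.1]), np.float64(88.8)]
A [np.float64(0.4827987298107781), np.float64(0.10500000000000001), 0.3] (array([ 0.1288,  0.001 , -0.0267]), array([0.001 , 0.0034, 0.0032]))
B [np.float64(0.4827987298107781), np.float64(0.10500000000000001), 0.055] (array([0.1297, 0.0008, 0.2183]), array([ 0.0014, -0.2584,  0.0031]))
```

View pics/a5.png

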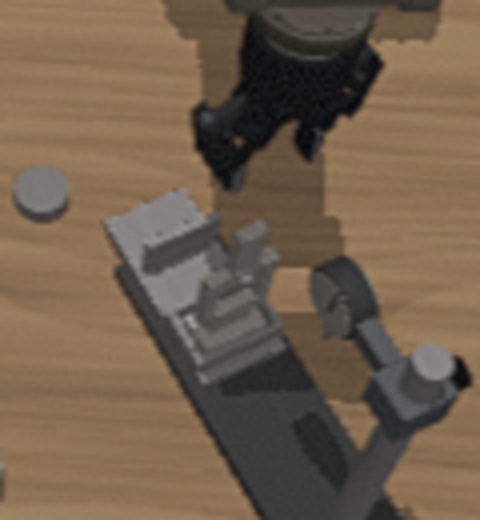

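The bracket stands upright in the nest at (235,290), its stem top at the expected height. Next I move back, shut the fingers and come down behind the push plate.

Request:
carry_out(
  targets=[
    [0.0258, 0, 0, 0, 0, 0, 0],
    [0.0258, 0, 0, 0, 0, 0, 0.5],
    [0.0258, 0, 0, 0, -0.06, 0, 1],
    [0.0258, 0, 0, 0, -0.1, 0, 1],
    [0.0258, 0, 0, 0, -0.1, 0, 1],
  ],
)

```text
t: 12.38
ee_pos: [0.4834, 0.1042, 0.2667]
tool_rot: [[-0.833, -0.503, 0.232], [-0.485, 0.864, 0.133], [-0.267, -0.002, -0.964]]
force: [1.0, -0.7, 0.9]
finger_gap: -0.0
finger_force: 0.0
```

```bash
python3 - <<'E'
from h import *
p,M,s=state(); print("tcp",p,s["finger_gap"])
h=np.array([np.cos(np.radians(30)),.5]);F=np.array([.5261,.130])
for dx in(-.05,-.02):
    print(delta(p,M,[*(F+h*dx),.055],tool(30,15,-1)))
E
```

```text
tcp [0.48339961 0.10416794 0.26668326] -4.844578412755033e-05
(array([0.0566, 0.0014, 0.204 ]), array([-0.001 ,  0.0086,  0.0036]))
(array([0.0277, 0.0013, 0.212 ]), array([-0.001 ,  0.0086,  0.0036]))
```

Request:
carry_out(
  targets=[
    [0.0094, 0.0003, 0.034, 0, 0, 0, 1],
    [0.0094, 0.0003, 0.034, 0, 0, 0, 1],
    [0.0094, 0.0003, 0.034, 0, 0, 0, 1],
    [0.0094, 0.0003, 0.034, 0, 0, 0, 1],
    [0.0094, 0, 0.034, 0, 0, 0, 1],
  ],
)

```text
t: 12.8
ee_pos: [0.4825, 0.1049, 0.0889]
tool_rot: [[-0.834, -0.503, 0.227], [-0.485, 0.865, 0.131], [-0.263, -0.001, -0.965]]
force: [1.5, -0.2, -0.5]
finger_gap: -0.0002
finger_force: 0.0
```

Request:
carry_out(
  targets=[
    [0.0094, 0, 0.034, 0, 0.0086, 0.0036, 1],
    [0, 0, 0, 0, 0, 0, 1],
    [-0.0097, 0, 0.0026, 0, 0, 0, 1],
    [-0.0097, 0, 0.0026, 0, 0, 0, 1],
    [-0.0097, 0, 0.0026, 0, 0, 0, 1],
  ],
)

```text
t: 13.22
ee_pos: [0.5098, 0.1202, 0.0564]
tool_rot: [[-0.838, -0.5, 0.221], [-0.483, 0.866, 0.128], [-0.255, 0.0, -0.967]]
force: [0.5, -1.0, 0.2]
finger_gap: -0.0
finger_force: 0.0
```

```bash
python3 - <<'E'
from h import *
p,M,s=state(); print("tcp",p,s["force"])
h=np.array([np.cos(np.radians(30)),.5]);F=np.array([.5261,.130]);l=np.array([-.5,h[0]])
d=p[:2]-F; print("along",d@h,"lat",d@l)
for k in(0.0,.05,.09): print(k,delta(p,M,[*(F+h*k),.056],tool(30,15,-1)))
E
```

```text
tcp [0.50979403 0.12016081 0.0564315 ] [ 0.54953733 -1.0298864   0.2303983 ]
along -0.019040984414490196 lat -0.0003680050974700684
0.0 (array([-0.0183,  0.0004,  0.0053]), array([ 0.0001, -0.0039, -0.0003]))
0.05 (array([-0.0666,  0.0004,  0.018 ]), array([ 0.0001, -0.0039, -0.0003]))
0.09 (array([-0.1053,  0.0004,  0.0282]), array([ 0.0001, -0.0039, -0.0003]))
```

Request:
carry_out(
  targets=[
    [-0.0029, 0, 0.0008, 0, 0, 0, 1],
    [-0.0029, 0, 0.0008, 0, 0, 0, 1],
    [-0.0029, 0, 0.0008, 0, 0, 0, 1],
    [-0.0029, 0, 0.0008, 0, 0, 0, 1],
    [-0.0039, 0, 0.001, 0, 0, 0, 1],
  ],
)

```text
t: 13.63
ee_pos: [0.5222, 0.1279, 0.0545]
tool_rot: [[-0.838, -0.5, 0.218], [-0.483, 0.866, 0.128], [-0.253, 0.002, -0.968]]
force: [-1.6, -0.6, 1.6]
finger_gap: -0.0002
finger_force: 1.0
```

Request:
carry_out(
  targets=[
    [-0.0048, 0, 0.0013, 0, 0, 0, 1],
    [-0.0048, 0, 0.0013, 0, 0, 0, 1],
    [-0.0048, 0, 0.0013, 0, 0, 0, 1],
    [-0.0048, 0, 0.0013, 0, 0, 0, 1],
    [-0.0048, 0, 0.0013, 0, 0, 0, 1],
  ],
)

```text
t: 14.05
ee_pos: [0.5444, 0.1407, 0.0539]
tool_rot: [[-0.838, -0.5, 0.218], [-0.483, 0.866, 0.128], [-0.253, 0.001, -0.967]]
force: [-1.6, -1.4, 1.7]
finger_gap: -0.0001
finger_force: 1.2
```

Request:
carry_out(
  targets=[
    [-0.0048, 0, 0.0013, 0, 0, 0, 1],
    [-0.0048, 0, 0.0013, 0, 0, 0, 1],
    [-0.0048, 0, 0.0013, 0, 0, 0, 1],
    [-0.0048, 0, 0.0013, 0, 0, 0, 1],
    [-0.0048, 0, 0.0013, 0, 0, 0, 1],
  ],
)

```text
t: 14.47
ee_pos: [0.5659, 0.1531, 0.0537]
tool_rot: [[-0.838, -0.5, 0.218], [-0.483, 0.866, 0.128], [-0.253, 0.001, -0.967]]
force: [-1.4, -1.4, 1.8]
finger_gap: 0.0002
finger_force: 1.2
```

```bash
python3 - <<'E'
from h import *
p,M,s=state(); print("tcp",p,s["force"])
h=np.array([np.cos(np.radians(30)),.5]);F=np.array([.5261,.130]);l=np.array([-.5,h[0]])
d=p[:2]-F; print("along",d@h,"lat",d@l)
I,D=get_image("scene"); C=cloud("scene",D).reshape(-1,3)
N=np.array([.5954,.170]);d=(C[:,:2]-N); Q=np.c_[d@h,d@l,C[:,2]]*1000
m=(I.reshape(-1,3).min(1)>60)&(Q[:,2]>72)&(Q[:,2]<135)&(abs(Q[:,1])<42)&(Q[:,0]>-20)&(Q[:,0]<80)
print("frame",[np.round(v,1) for v in cv2.minAreaRect(Q[m,:2].astype(np.float32))],m.sum())
cv2.imwrite("pics/a6.png",cv2.resize(I[130:260,260:380],None,fx=4,fy=4,interpolation=cv2.INTER_CUBIC))
E
```

```text
tcp [0.56590202 0.15312446 0.05370406] [-1.37541786 -1.38540213  1.75443973]
along 0.04603178773620698 lat 0.00012535565358172862
frame [array([22.3, -2.9]), array([84.1, 65.2]), np.float64(0.2)] 164
```

View pics/a6.png

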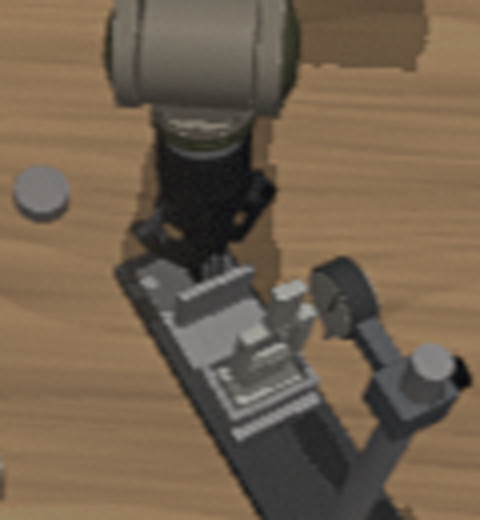

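The carriage slides in with the bracket upright at (270,340). I keep pushing.

Request:
carry_out(
  targets=[
    [-0.0048, 0, 0.0012, 0, 0, 0, 1],
    [-0.0048, 0, 0.0012, 0, 0, 0, 1],
    [-0.0048, 0, 0.0012, 0, 0, 0, 1],
    [-0.0048, 0, 0.0012, 0, 0, 0, 1],
    [-0.0048, 0, 0.0012, 0, 0, 0, 1],
  ],
)

```text
t: 14.93
ee_pos: [0.5871, 0.1654, 0.0537]
tool_rot: [[-0.838, -0.5, 0.218], [-0.483, 0.866, 0.128], [-0.252, 0.002, -0.968]]
force: [-0.2, -2.4, -1.1]
finger_gap: 0.0001
finger_force: 1.2
```

Request:
carry_out(
  targets=[
    [-0.0039, 0, 0.001, 0, 0, 0, 1],
    [-0.0029, 0, 0.0008, 0, 0, 0, 1],
    [-0.0029, 0, 0.0008, 0, 0, 0, 1],
    [-0.0029, 0, 0.0008, 0, 0, 0, 1],
    [-0.0029, 0, 0.0008, 0, 0, 0, 1],
  ],
)

```text
t: 15.35
ee_pos: [0.601, 0.1734, 0.0538]
tool_rot: [[-0.838, -0.5, 0.218], [-0.483, 0.866, 0.128], [-0.253, 0.002, -0.968]]
force: [-1.4, -1.2, -0.6]
finger_gap: -0.0003
finger_force: 1.1
```

Request:
carry_out(
  targets=[
    [-0.0019, 0, 0.0005, 0, 0, 0, 1],
    [-0.0019, 0, 0.0005, 0, 0, 0, 1],
    [-0.0015, 0, 0.0004, 0, 0, 0, 1],
    [-0.0015, 0, 0.0004, 0, 0, 0, 1],
    [-0.0015, 0, 0.0004, 0, 0, 0, 1],
  ],
)

```text
t: 15.77
ee_pos: [0.6083, 0.1776, 0.0538]
tool_rot: [[-0.838, -0.5, 0.218], [-0.483, 0.866, 0.128], [-0.253, 0.001, -0.967]]
force: [-0.5, -0.8, -0.9]
finger_gap: -0.0001
finger_force: 1.1
```

Request:
carry_out(
  targets=[
    [-0.001, 0, 0.0003, 0, 0, 0, 1],
    [-0.001, 0, 0.0003, 0, 0, 0, 1],
    [-0.001, 0, 0.0003, 0, 0, 0, 1],
    [-0.001, 0, 0.0003, 0, 0, 0, 1],
    [-0.001, 0, 0.0003, 0, 0, 0, 1],
  ],
)

```text
t: 16.18
ee_pos: [0.6107, 0.179, 0.0535]
tool_rot: [[-0.839, -0.501, 0.213], [-0.485, 0.866, 0.126], [-0.247, 0.003, -0.969]]
force: [-24.5, -16.2, 16.3]
finger_gap: 0.0
finger_force: 14.4
```

The force rises sharply where the stop should be. I back off straight and retreat.

Request:
carry_out(
  targets=[
    [0.005, 0, -0.0013, 0, 0, 0, 1],
    [0.015, 0, -0.004, 0, 0, 0, 1],
    [0.025, 0, -0.007, 0, 0, 0, 1],
    [0.025, 0, -0.015, 0, 0, 0, 1],
    [0.025, 0, -0.03, 0, 0, 0, 1],
  ],
)

```text
t: 16.6
ee_pos: [0.519, 0.1267, 0.0835]
tool_rot: [[-0.839, -0.5, 0.216], [-0.483, 0.866, 0.128], [-0.251, 0.003, -0.968]]
force: [-0.1, -0.8, -0.2]
finger_gap: 0.0
finger_force: 0.0
```

Request:
carry_out(
  targets=[
    [0.02, 0, -0.03, 0, 0, 0, 1],
    [0.01, 0, -0.035, 0, 0, 0, 1],
    [0.01, 0, -0.035, 0, 0, 0, 1],
    [0, 0, -0.03, 0, 0, 0, 1],
    [0, 0, 0, 0, 0, 0, 1],
  ],
)

```text
t: 17.02
ee_pos: [0.4604, 0.0903, 0.2067]
tool_rot: [[-0.836, -0.499, 0.23], [-0.483, 0.867, 0.126], [-0.262, -0.005, -0.965]]
force: [1.4, -0.4, 1.3]
finger_gap: -0.0
finger_force: 0.0
```

```bash
python3 - <<'E'
from h import *
p,M,s=state(); print("tcp",p,s["force"],s["t"])
h=np.array([np.cos(np.radians(30)),.5]);l=np.array([-.5,h[0]]);G=np.array([.6371,.1931])
I,D=get_image("scene"); C=cloud("scene",D).reshape(-1,3)
d=(C[:,:2]-G); Q=np.c_[d@h,d@l,C[:,2]]*1000; b=I.reshape(-1,3).min(1)>60
for nm,z0,z1,x0,x1 in(("plate",71,82,-60,20),("frame",85,135,40,80),("stem",150,199,40,80)):
    m=b&(Q[:,2]>z0)&(Q[:,2]<z1)&(abs(Q[:,1])<45)&(Q[:,0]>x0)&(Q[:,0]<x1)
    print(nm,[np.round(v,1) for v in cv2.minAreaRect(Q[m,:2].astype(np.float32))],Q[m,2].max(),m.sum())
cv2.imwrite("pics/a7.png",cv2.resize(I[100:290,130:390],None,fx=3,fy=3,interpolation=cv2.INTER_CUBIC))
E
```

```text
tcp [0.46042671 0.09030228 0.20669168] [ 1.3985235  -0.3694019   1.32015766] 17.0167
plate [array([-18.4,  -0.7]), array([71. ,  9.7]), np.float64(89.9)] 81.82606989975594 56
frame [array([61.3, -1.8]), array([65.8, 12. ]), np.float64(89.9)] 133.85240182983927 77
stem [array([60.8, -2.6]), array([24.6, 14. ]), np.float64(89.2)] 198.15329912078371 82
```

View pics/a7.png

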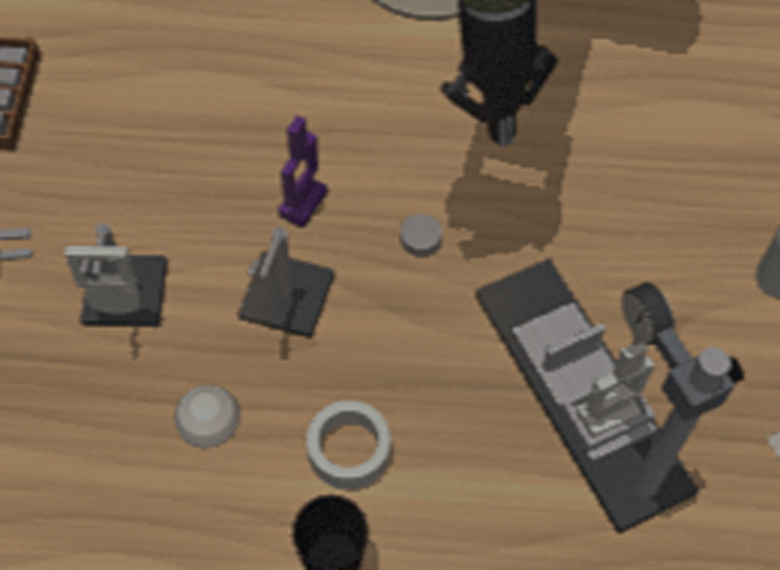

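The bracket stands upright in the nest under the gauge at (625,385), the carriage is at its stop, and the other things have not moved. I hand the job in.

```bash
python3 -c "
from workcell import *
print(finish_job())"
```

```text
the job is handed in; nothing more can be done
None
```

The job is done and handed in: the bracket came off its barbed hook, was released in the nest, and was pushed in to the carriage's stop, so it stands upright under the gauge with nothing else moved; no verdict came back.

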